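# Seat the divider comb in the spacing tray and lock it

## Task

Pick up the brass divider comb and seat it fully home on the slotted rack in the spacing tray, every tooth in its own slot, feeling for the slots gently: the comb must never be pressed against the tray with more than 35 N. Then slide the red-knobbed catch all the way across so that it locks the comb's end down, let go, and leave the jar, tin, cup and printing block where they stand.

Things in the scene. Friction and masses are not known exactly. Their poses are not given: they have to be found in the camera images.
- comb_grip (a point): Centre of the dark wooden grip (14 x, 40 y, 30 mm tall) of the loose brass divider comb, about 0.2 kg. Below the grip a spine 14 x, 156 y, 12 mm tall, then five teeth. The point is 15 mm below the grip's top, 27 mm above the spine's underside, 45 mm above the teeth's tips. The comb starts standing on its teeth on the bench, z up, and is the same either way round.
- comb_tips (a point): Middle of the comb's underside, at the tip of its middle tooth. Five square-edged teeth in a row along the comb's y at 24 mm pitch (-48, -24, 0, 24, 48 mm), each 24 (x) x 6 (y) x 18 mm tall. Fully home, the spine's underside lies on the rack's top, point comb_grip 57 mm above the bench, teeth along the tray's y, comb centred across the rack (x = 0) to a few mm.
- tray: Grey spacing tray fixed to the bench, 130 (x) x 280 (y) mm, walls 30 mm high, running from y = -110 to +170 mm, x = -65 to +65 mm. Origin on the bench surface under the middle of the slotted rack's adjusting range. Beside the rack lie low spacing pieces, no higher than the walls.
- rack_range (a point): On the tray, 30 mm above its origin: mid adjusting range of the white rack, at the rack's top. Rack 30 (x) x 160 (y) mm, five slots at 24 mm pitch, third in its middle; slots 8.5 mm wide (y), 20 deep, dark inside, square-edged, open through along x. The rack is clamped with its middle anywhere from 8 mm to -y to 8 mm to +y of this point, unmeasured: find the slots by touch or sight.
- catch_knob (a point): Centre of the red upright knob (16 mm diameter, 40 mm tall) on the steel catch, a plate 26 (x) x 60 (y) x 6 mm on a green block at the tray's +y end. Point 73 mm above the bench, knob's foot 50 mm. Open: knob at tray x = 0, y = +128 mm, plate's nose at y = +100. It slides to the tray's -y over the end of a seated comb with 2 mm to spare; a comb not home blocks it.
- catch (a joint): Travel of the catch in m: 0 open, grows as it moves to the tray's -y, 0.038 fully across at the stop. Stiff slide, about 2.5 N, stays where it is left.
- ink_jar_mid (a point): Bystander: amber ink jar, 64 mm diameter, 90 mm tall; point at mid-height. Leave alone.
- tin_mid (a point): Bystander: tin can with green label, 70 mm diameter, 100 mm tall; point at mid-height. Leave alone.
- mug_mid (a point): Bystander: blue ceramic cup, 72 mm diameter, 85 mm tall; point at mid-height. Leave alone.
- block_mid (a point): Bystander: wooden printing block with red-brown face lying flat, 60 (x) x 80 (y) x 24 mm; point at mid-height. Leave alone.
There are look-alikes about, which are no part of the job. Of the things shaped like the part that bears comb_grip, the brass one is meant.

How it is judged (in metres and radians):
On the way, in this order (a step that is already met when the one before it is completed fails the run):
1. the comb is fully home on the rack, all teeth in their slots (z of comb_grip in the frame of tray between 0.054 and 0.0595 m and x of comb_grip in the frame of tray between -0.007 and 0.007 m and y of comb_grip in the frame of tray between -0.011 and 0.011 m and angle between comb_grip's own z axis and vertical below 0.05 rad and angle between the y axis of comb_grip and the y axis of tray, either way round below 0.06 rad), for 0.2 s.
2. the catch is slid across over the comb's end (all of step 1 and value of joint catch above 0.033 m), for 0.2 s.
At the end, for the whole second after the job is handed in: The comb is fully home on the rack: site comb_grip between 54 and 59.5 mm above the tray's underside, within 7 mm of the tray's x = 0 and 11 mm of its y = 0, level within 0.05 rad and along the tray's y within 0.06 rad; the catch is at least 33 mm of its 38 mm across; the comb is at rest (all of step 2 and linear speed of comb below 0.01 m/s); the robot touches nothing.
It fails at once if the comb is pressed against the tray or its rack with more than 35 N (contact force between comb and tray above 35 N).
It fails at once if a bystander is moved more than 20 mm (distance of any of ink_jar_mid, tin_mid, mug_mid, block_mid from where it was at the start of the episode above 0.02 m).
It also fails if it takes over 61 s, if anything falls off the work surface, if the arm or the gripper's body presses on something with over 40 N, if the wrist force passes 120 N, or if a joint passes its speed limit or range.

## Robot

A 7-joint arm with a two-finger parallel gripper is mounted at the origin on the work surface. World frame = base frame: x ahead of the robot, y to its left, z up, the work surface at z = 0. Lengths are in mm, angles in rad, forces in N, time in s.
With the tool pointing down it reaches from about 425 to 875 mm from the base axis. Payload 4.7 kg.
Tool frame: the origin (TCP) lies midway between the tips of the shut fingers; the grasp point (between the pads) lies 19 mm behind it; z points along the fingers, y is the direction in which the jaws open and shut (so a half turn about z gives the same grasp; the last joint's range is limited). The gripper opens to 85 mm and grips with 20 to 120 N. Pads are 22 mm wide; open, the fingers measure 114 mm over their backs; the gripper's body (76 mm by 85 mm) begins 54 mm behind the grasp point. The pads swing forward as they close: fully open they stand 13 mm farther back than shut.
Start: joints at [1.312, 0.321, -0.07, 1.45, 0.023, 1.371, -0.057], TCP at [175.108, -625.989, 231.349] pointing down, gripper open.
Joint ranges: [-2.86, 2.86], [-0.3, 2.09], [-1.38, 1.24], [0.06, 2.45], [-1.56, 4.7], [0.09, 2.05], [-2.69, 2.69]. Speed limits (rad/s): [2.57, 2.57, 3.14, 3.14, 3.14, 3.14, 3.14].

## Interface

Orientations are given as [roll, pitch, yaw] about the fixed x, y, z axes, in that order (R = Rz(yaw) Ry(pitch) Rx(roll)).
In Python, from plant import status, get_image, camera_info, manip gives the robot as it stands.
- The arm moves only by the tool carry_out, never from a script. Its argument "series" is a list of rows, each an object with "linear": the shift along the tool's x, y, z in m, a list of three; "yaw": the turn about the tool's z in degrees. A call has 1 to 8 rows; each row shifts and turns the commanded pose from where the row before left it, along the tool's axes as they then stand; what a row does not reach is not made up. A row lasts 1/12 s, in which the tool goes at most 41.7 mm and 7.16 degrees, less where a joint would pass 70% of its speed; a pose out of reach is approached as far as the arm can. A call is refused whole if a number of a shift passes 0.0417 or a number of a turn 7.16, either way. A call with a gripper value outside its range is refused whole. "gripper" is the opening, from 0 (shut) to 1 (fully open), set as the call begins (left out, the last holds). The fingers move at their own pace and stop on an object; "squeeze" is the grip in N (left out, the last holds). Time passes only in rows, so rows that do not move let the fingers close. It gives the time, the measured TCP pose, the force and the opening at its end, in the units of the state.
- status.state(): the state, without advancing time (a new reading comes with each control period).
- get_image(name): name is "scene" or "side" or "wrist"; returns the picture (480x640x3 uint8, red, green, blue); there is no depth.
- camera_info(name): a dict with "fovy" (degrees; the focal length in pixels is half the picture's height over the tangent of half this angle, whatever the lens; pixels are square), "cx", "cy" (the principal point, pixels), "distortion" ([k1, k2, p1, p2, k3] as OpenCV has them; the pictures are not rectified), "camera_from_world" (4x4, takes a point from world to camera coordinates). Camera axes: x right, y down, z forward; pixel columns grow to the right and rows downward; lengths in mm; the calibration is good to about 2 mm. A picture is of the moment at which its call begins: read the wrist's pose just before it. camera_info takes no time and is no camera call; for the wrist camera it gives the pose at the moment of the call.
- manip.hand_in(): hands the job in, once; it reports no verdict.
The state is a dict: "time": time; "joints": joint angles; "joint_velocities": joint speeds; "joint_torque": joint torques, N m; "position": TCP position; "tool_rot": TCP orientation; "wrist_force": force on the tool from outside, world axes, zero at the start; "torque": the same for the moment, N m; "opening": opening from 0.0 (shut) to 1.0 (fully open).
Only numpy, scipy, OpenCV 4.12 (cv2) and the standard library are available. Lean on these libraries where they do the work, as an engineer would, in place of code of your own. Each camera call takes 0.05 s, during which the arm holds its last target.

## Working session

There is one attempt and no reset: what is moved stays moved. The work goes in short steps, Python scripts to look and compute and a tool call to move; the robot and the scene stay as the last step left them, time stands still between calls to the robot, and variables do not carry over. Pictures are saved under pics/ and viewed, and the job is handed in when it is done.

Besides the shell and the picture viewer there is one more tool, called in YAML: its name, and indented under it one key for each argument. carry_out: Moves the arm, as the interface text tells. Its arguments: {"type":"object","properties":{"series":{"type":"array"},"gripper":{"type":"number"},"squeeze":{"type":"number"}},"required":["series"]}

```bash
mkdir -p pics; cat > h.py <<'E'
import numpy as np, cv2
from plant import status, get_image, camera_info, manip
def snap(n,f):
    im=get_image(n); cv2.imwrite('pics/'+f,im[:,:,::-1]); return im
E
python3 - <<'E'
from h import *
s=status.state(); print(s)
for n in ['scene','side','wrist']:
    snap(n,n+'0.png'); print(n,camera_info(n))
E
```

```text
{'time': 0.0, 'joints': array([ 1.31205568,  0.32180822, -0.07007879,  1.45168818,  0.02264171,
        1.37079119, -0.05689973]), 'joint_velocities': array([ 0.0012032 , -0.00077544, -0.00017136,  0.00088509,  0.0013822 ,
        0.00117704, -0.00125976]), 'joint_torque': array([-2.30594833e-04, -4.93579245e+01, -3.81963328e-01, -3.14332688e+01,
        1.30090857e-02,  1.15218112e-02, -3.98721568e-06]), 'position': array([ 174.94327631, -625.45341997,  230.22644666]), 'tool_rot': array([-3.13968956e+00,  1.41753502e-04,  2.72874599e-01]), 'wrist_force': array([0.9030332 , 0.14298303, 0.23965527]), 'torque': array([-0.00650969, -0.00578624, -0.03276905]), 'opening': 0.9971687530042139}
scene {'fovy': 54.10687522527079, 'cx': 310.52090798399905, 'cy': 233.5639966256755, 'distortion': array([0.04320235, 0.        , 0.        , 0.        , 0.        ]), 'camera_from_world': array([[ 4.13643399e-01,  9.10331930e-01, -1.39612260e-02,
        -4.16627451e+02],
       [ 7.67819576e-01, -3.57045788e-01, -5.31950565e-01,
        -3.15160829e+02],
       [-4.89236381e-01,  2.09318137e-01, -8.
[... 494 characters left out ...]
[ 3.84475887e-01, -5.35685124e-01, -7.51810974e-01,
         9.39035924e+02],
       [ 0.00000000e+00,  0.00000000e+00,  0.00000000e+00,
         1.00000000e+00]])}
wrist {'fovy': 64.89299359759318, 'cx': 318.2174286389086, 'cy': 235.35295337553256, 'distortion': array([-0.04670723,  0.        ,  0.        ,  0.        ,  0.        ]), 'camera_from_world': array([[ 2.69926565e-01, -9.62880431e-01, -9.62205867e-04,
        -6.49771917e+02],
       [-9.27108093e-01, -2.60168015e-01,  2.69783594e-01,
        -3.69704720e+01],
       [-2.60019679e-01, -7.19296900e-02, -9.62920498e-01,
         3.77744541e+02],
       [ 0.00000000e+00,  0.00000000e+00,  0.00000000e+00,
         1.00000000e+00]])}
```

View pics/scene0.png

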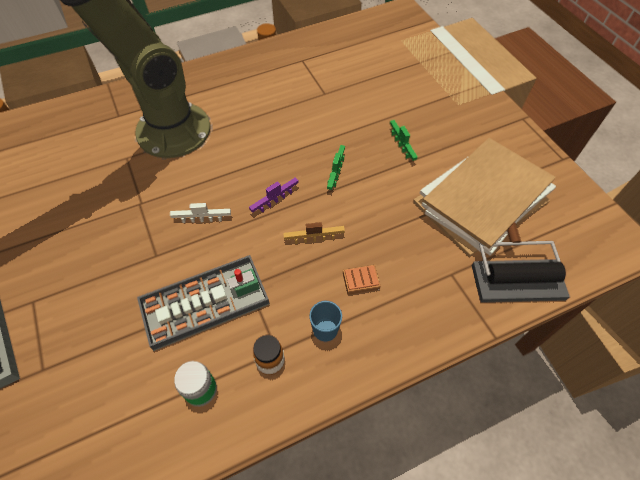

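View pics/side0.png

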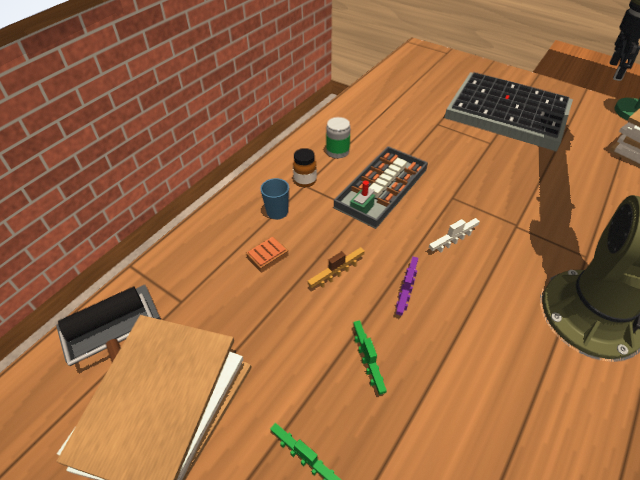

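View pics/wrist0.png

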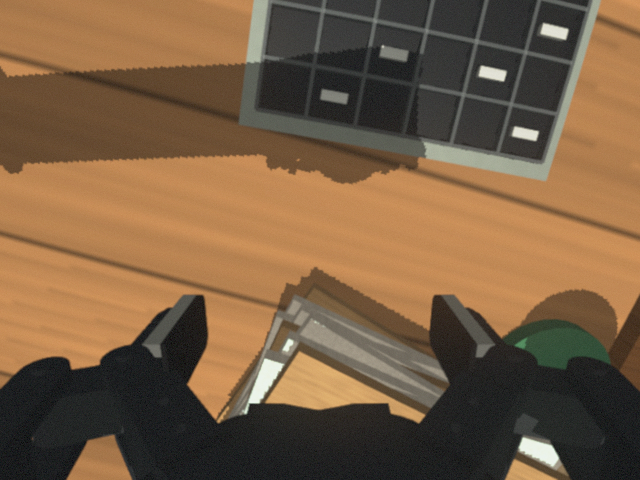

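Five combs are visible in the scene view: white (200,213), purple (274,195), green (337,168), green (403,140), and a brass/yellow one with a dark-brown grip (314,232). Only the last fits "brass, dark wooden grip". I'll confirm it in enlarged crops.

```bash
python3 - <<'E'
import cv2
a=cv2.imread('pics/scene0.png'); b=cv2.imread('pics/side0.png')
def crop(im,x,y,w,h,k,f): cv2.imwrite('pics/'+f,cv2.resize(im[y:y+h,x:x+w],None,fx=k,fy=k,interpolation=cv2.INTER_CUBIC))
crop(a,275,210,80,45,10,'c1.png')
crop(b,300,240,75,55,10,'c2.png')
crop(a,130,250,150,100,5,'c3.png')
crop(b,330,140,100,90,6,'c4.png')
E
```

```text
(no output)
```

View pics/c1.png

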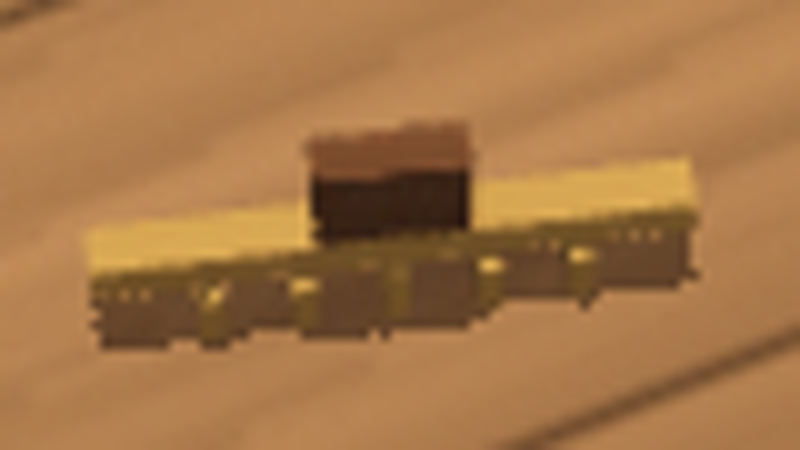

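View pics/c2.png

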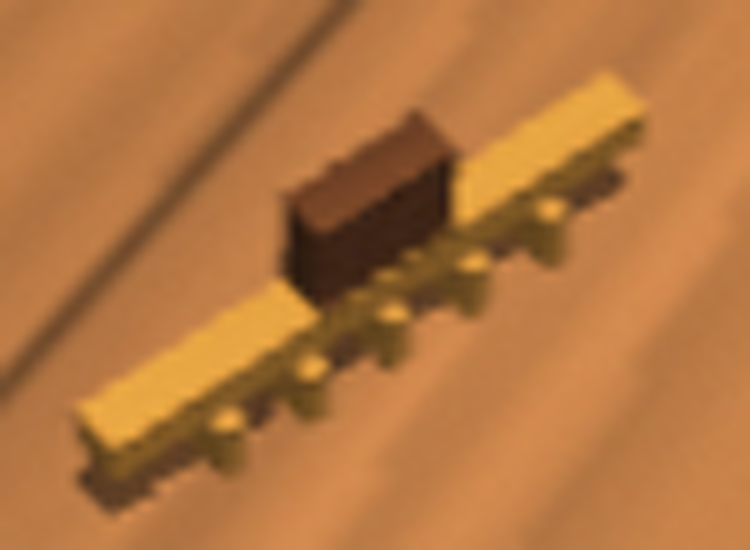

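View pics/c3.png

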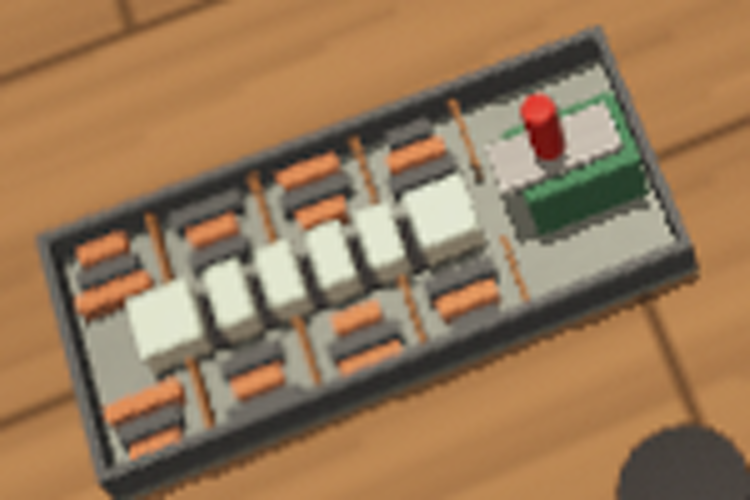

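View pics/c4.png

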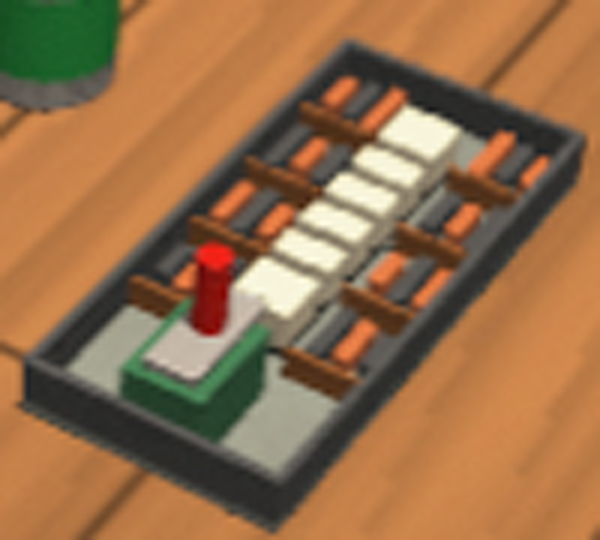

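```bash
cat >> h.py <<'E'
def ray(n,px,ci=None):
    ci=ci or camera_info(n); f=240/np.tan(np.radians(ci['fovy']/2))
    K=np.array([[f,0,ci['cx']],[0,f,ci['cy']],[0,0,1]]); 
    u=cv2.undistortPoints(np.array(px,float).reshape(-1,1,2),K,np.array(ci['distortion'])).reshape(-1,2)
    T=ci['camera_from_world']; R=T[:3,:3]; c=-R.T@T[:3,3]
    d=np.c_[u,np.ones(len(u))]@R
    return c,d
def atz(n,px,z,ci=None):
    c,d=ray(n,px,ci); z=np.broadcast_to(z,len(d))
    return c+d*((z-c[2])/d[:,2])[:,None]
def proj(n,P,ci=None):
    ci=ci or camera_info(n); f=240/np.tan(np.radians(ci['fovy']/2))
    K=np.array([[f,0,ci['cx']],[0,f,ci['cy']],[0,0,1]]);T=ci['camera_from_world']
    return cv2.projectPoints(np.array(P,float).reshape(-1,1,3),cv2.Rodrigues(T[:3,:3])[0],T[:3,3],K,np.array(ci['distortion']))[0].reshape(-1,2)
E
python3 - <<'E'
from h import *
np.set_printoptions(suppress=True,precision=1)
def u(p,k,o): return (np.array(p,float)+.5)/k-.5+np.array(o)
print('grip scene',atz('scene',u([(306,140),(470,122),(470,168),(310,185),(389,153)],10,(275,210)),60))
print('grip side',atz('side',u([(415,112),(458,155),(318,232),(285,195),(369,173)],10,(300,240)),60))
print('spine scene',atz('scene',u([(88,230),(90,275),(690,158),(697,212)],10,(275,210)),30))
print('spine side',atz('side',u([(78,410),(115,452),(608,70),(648,108)],10,(300,240)),30))
print('tray scene',atz('scene',u([(40,235),(600,28),(697,265),(108,488)],5,(130,250)),30), 'knob',atz('scene',u([(540,103)],5,(130,250)),93))
print('tray side',atz('side',u([(350,40),(586,140),(275,510),(22,365)],6,(330,140)),30), 'knob',atz('side',u([(214,258)],6,(330,140)),93))
# rack ends
print('rack scene',atz('scene',u([(128,305),(190,290),(205,345),(143,365),(405,190),(462,175),(482,232),(425,255)],5,(130,250)),30))
print('rack side',atz('side',u([(412,103),(460,130),(430,163),(380,135),(318,290),(272,320)],6,(330,140)),30))
E
```

```text
grip scene [[516.7 209.1  60. ]
 [529.1 248.5  60. ]
 [541.5 242.7  60. ]
 [529.3 204.5  60. ]
 [529.  226.3  60. ]]
grip side [[528.5 206.7  60. ]
 [513.9 211.7  60. ]
 [527.4 247.3  60. ]
 [539.1 242.8  60. ]
 [527.3 227.1  60. ]]
spine scene [[500.  155.   30. ]
 [512.6 150.3  30. ]
 [545.  303.5  30. ]
 [560.4 297.8  30. ]]
spine side [[556.1 298.6  30. ]
 [542.8 303.2  30. ]
 [511.2 149.   30. ]
 [497.5 153.7  30. ]]
tray scene [[ 519.8 -222.8   30. ]
 [ 525.9   53.8   30. ]
 [ 663.8   50.5   30. ]
 [ 652.9 -223.8   30. ]] knob [[587.9   9.9  93. ]]
tray side [[ 645.3 -226.3   30. ]
 [ 516.5 -221.3   30. ]
 [ 517.6   67.9   30. ]
 [ 650.2   54.8   30. ]] knob [[584.2  13.   93. ]]
rack scene [[ 571.8 -194.4   30. ]
 [ 576.6 -166.6   30. ]
 [ 605.8 -167.5   30. ]
 [ 603.3 -195.5   30. ]
 [ 569.7  -61.    30. ]
 [ 573.6  -33.9   30. ]
 [ 605.8  -34.9   30. ]
 [ 605.6  -62.8   30. ]]
rack side [[ 597.  -199.6   30. ]
 [ 568.8 -194.3   30. ]
 [ 569.1 -164.7   30. ]
 [ 598.1 -169.7   30. ]
 [ 568.8  -58.6   30. ]
 [ 575.8  -30.2   30. ]]
```

The crop confirms brass plus a dark-brown grip at (314,232). Both cameras agree: comb at about (528,227), comb yaw about -17°. Tray origin is about (585,-116), nearly aligned with world y. I'll go over the tray first, on the way, for a close look.

```bash
cat >> h.py <<'E'
def plan(x,y,z,yawdeg,n,frac=None,dec=3):
    s=status.state(); p=np.array(s['position'])/1e3; yw=s['tool_rot'][2]
    t=np.array([x,y,z])/1e3; dy=(np.degrees(-yawdeg*np.pi/180+yw)+180)%360-180
    out=[];cur=p.copy();cy=yw
    for i in range(n):
        k=n-i; R=np.array([[np.cos(cy),np.sin(cy),0],[np.sin(cy),-np.cos(cy),0],[0,0,-1]])
        l=np.round(R.T@(t-cur)/k,dec)+0.
        rem=(np.degrees(cy)-yawdeg+180)%360-180
        d=np.round(rem/k,1)+0.
        out.append((l.tolist(),float(d)))
        cur=cur+R@l; cy=cy-np.radians(d)
    print('from',np.round(p*1e3,1),round(np.degrees(yw),2),'t',round(s['time'],2),'|d|',max(np.linalg.norm(o[0]) for o in out))
    for i in range(0,n,8):
        print('['+', '.join('{"linear":%s,"yaw":%s}'%(o[0],o[1]) for o in out[i:i+8])+']')
E
python3 -c "
from h import *
plan(585,-140,230,89,16)"
```

```text
from [ 175.  -625.6  230.5] 15.63 t 0.15 |d| 0.04031128874149275
[{"linear":[0.033, -0.022, 0.0],"yaw":-4.6}, {"linear":[0.035, -0.02, 0.0],"yaw":-4.6}, {"linear":[0.036, -0.017, 0.0],"yaw":-4.6}, {"linear":[0.037, -0.014, 0.0],"yaw":-4.6}, {"linear":[0.038, -0.011, 0.0],"yaw":-4.6}, {"linear":[0.039, -0.008, 0.0],"yaw":-4.6}, {"linear":[0.039, -0.004, 0.0],"yaw":-4.6}, {"linear":[0.04, -0.001, 0.0],"yaw":-4.6}]
[{"linear":[0.04, 0.002, 0.0],"yaw":-4.6}, {"linear":[0.039, 0.005, 0.0],"yaw":-4.6}, {"linear":[0.039, 0.008, 0.0],"yaw":-4.6}, {"linear":[0.038, 0.011, 0.0],"yaw":-4.6}, {"linear":[0.037, 0.014, 0.0],"yaw":-4.5}, {"linear":[0.036, 0.017, 0.0],"yaw":-4.6}, {"linear":[0.034, 0.02, 0.0],"yaw":-4.5}, {"linear":[0.033, 0.023, 0.0],"yaw":-4.6}]
```

carry_out:
  series:
    - {"linear": [0.033,-0.022,0],"yaw": -4.6}
    - {"linear": [0.035,-0.02,0],"yaw": -4.6}
    - {"linear": [0.036,-0.017,0],"yaw": -4.6}
    - {"linear": [0.037,-0.014,0],"yaw": -4.6}
    - {"linear": [0.038,-0.011,0],"yaw": -4.6}
    - {"linear": [0.039,-0.008,0],"yaw": -4.6}
    - {"linear": [0.039,-0.004,0],"yaw": -4.6}
    - {"linear": [0.04,-0.001,0],"yaw": -4.6}
  gripper: 1

```text
time: 0.82
position: [381.0, -381.5, 231.2]
tool_rot: [-3.142, 0.0, 0.919]
wrist_force: [0.7, -0.3, 0.2]
opening: 1.003
```

carry_out:
  series:
    - {"linear": [0.04,0.002,0],"yaw": -4.6}
    - {"linear": [0.039,0.005,0],"yaw": -4.6}
    - {"linear": [0.039,0.008,0],"yaw": -4.6}
    - {"linear": [0.038,0.011,0],"yaw": -4.6}
    - {"linear": [0.037,0.014,0],"yaw": -4.5}
    - {"linear": [0.036,0.017,0],"yaw": -4.6}
    - {"linear": [0.034,0.02,0],"yaw": -4.5}
    - {"linear": [0.033,0.023,0],"yaw": -4.6}

```text
time: 1.48
position: [586.1, -139.0, 231.2]
tool_rot: [-3.141, 0.0, 1.557]
wrist_force: [-0.0, -1.3, 0.5]
opening: 0.997
```

```bash
python3 - <<'E'
from h import *
np.set_printoptions(suppress=True,precision=4)
import pickle
get_image('scene')
s=status.state();ci=camera_info('wrist'); im=snap('wrist','w1.png'); pickle.dump(ci,open('w1.pkl','wb')); print(s['time'],s['position'],s['tool_rot'])
cv2.imwrite('pics/w1c.png',cv2.resize(im[20:320,190:460][:,:,::-1],None,fx=2,fy=2,interpolation=cv2.INTER_CUBIC))
E
```

```text
1.5333 [ 590.7551 -128.9382  231.1778] [ 3.1371 -0.0069  1.5719]
```

View pics/w1.png

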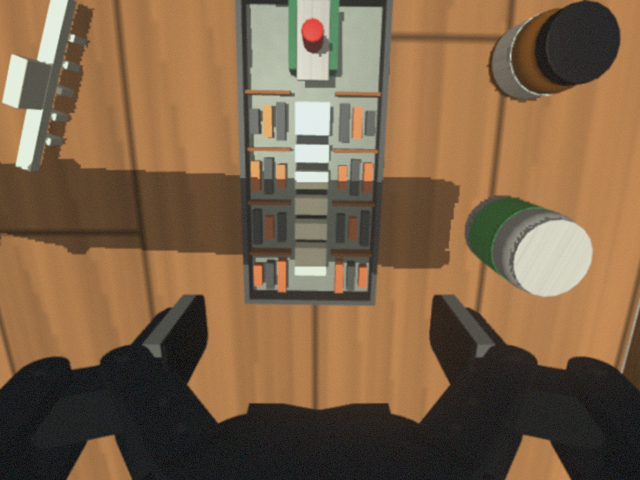

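View pics/w1c.png

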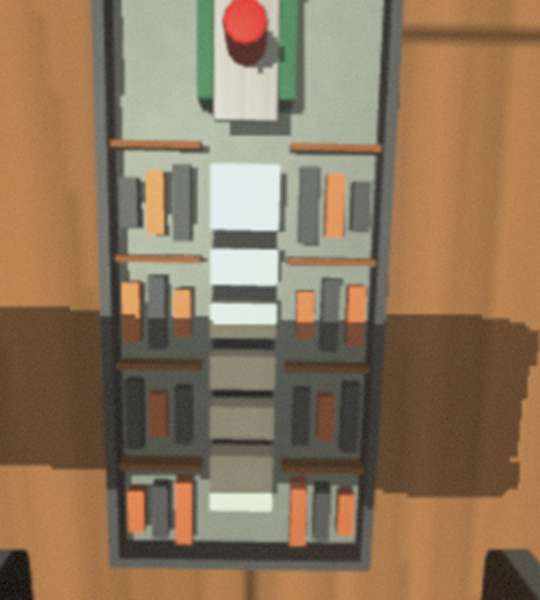

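```bash
python3 - <<'E'
from h import *
np.set_printoptions(suppress=True,precision=4)
import pickle
for i in range(3): get_image('scene')
s=status.state();ci=camera_info('wrist'); im=snap('wrist','w2.png'); pickle.dump(ci,open('w2.pkl','wb')); print(s['time'],s['position'],s['tool_rot'],s['joint_velocities'])
cv2.imwrite('pics/w2a.png',cv2.resize(im[0:170,230:400][:,:,::-1],None,fx=4,fy=4,interpolation=cv2.INTER_CUBIC)[:600])
cv2.imwrite('pics/w2b.png',cv2.resize(im[160:310,230:400][:,:,::-1],None,fx=4,fy=4,interpolation=cv2.INTER_CUBIC))
E
```

```text
1.7333 [ 584.9443 -140.8776  230.7495] [-3.1403  0.0005  1.5535] [ 0.0264 -0.0121  0.0271  0.0089  0.0008  0.0022 -0.0015]
```

View pics/w2a.png

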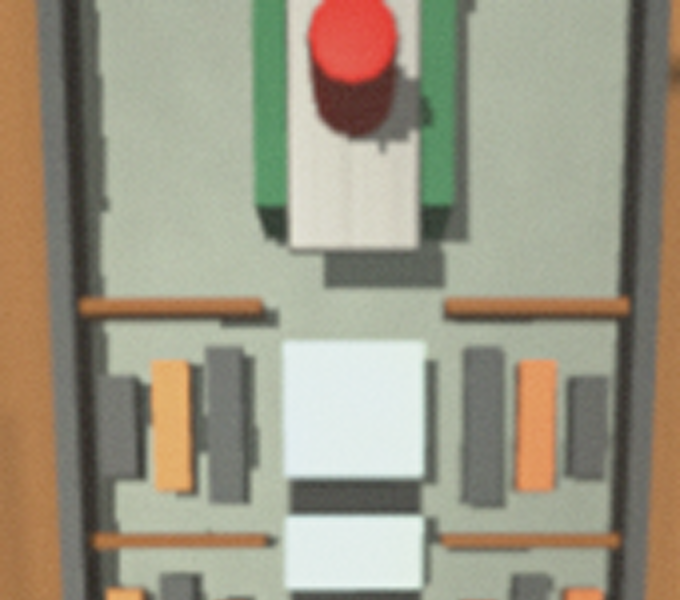

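View pics/w2b.png

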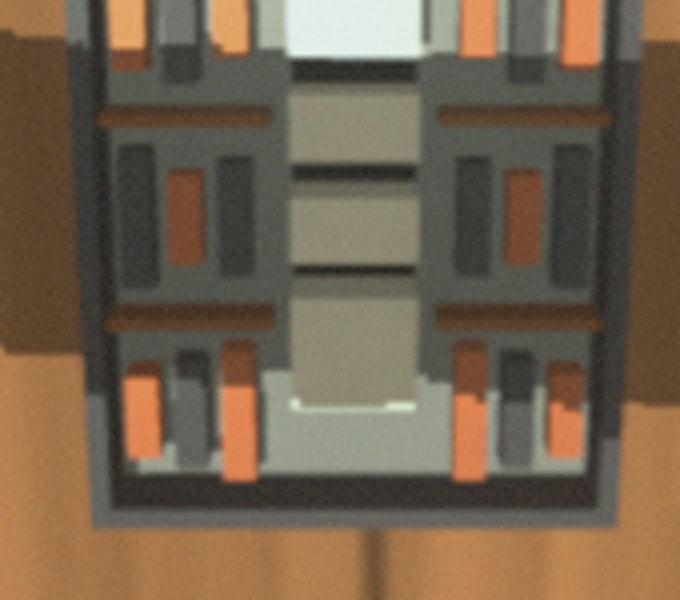

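```bash
python3 - <<'E'
from h import *
import pickle
np.set_printoptions(suppress=True,precision=1)
ci=pickle.load(open('w2.pkl','rb'))
def a(p): return (np.array(p,float)+.5)/4-.5+np.array([230,0])
def b(p): return (np.array(p,float)+.5)/4-.5+np.array([230,160])
f=lambda q,z=30: atz('wrist',q,z,ci)[:,:2]
print('rack +y end',f(a([(282,340),(425,340)])))
print('slot1',f(a([(285,479),(422,479),(285,515),(422,515)])))
print('slot3',f(b([(290,60),(418,60),(290,92),(418,92)])))
print('slot4',f(b([(290,163),(418,163),(290,195),(418,195)])))
print('slot5',f(b([(292,265),(416,265),(292,297),(416,297)])))
print('rack -y end',f(b([(292,407),(415,407)])))
print('tray',f(b([(92,527),(617,527)])),f(a([(38,2),(672,2),(62,600),(645,600)])))
print('knob top',f(a([(353,38)]),93),'foot',f(a([(353,122)]),50))
print('nose',f(a([(289,248),(417,248)]),50))
E
```

```text
rack +y end [[569.5 -35.6]
 [600.1 -36.1]]
slot1 [[569.4 -64.3]
 [599.3 -64.8]
 [569.2 -71.9]
 [599.2 -72.4]]
slot3 [[ 569.2 -112.4]
 [ 598.1 -112.9]
 [ 569.  -119.6]
 [ 598.1 -120.1]]
slot4 [[ 568.5 -136. ]
 [ 598.  -136.5]
 [ 568.3 -143.5]
 [ 597.9 -144. ]]
slot5 [[ 568.3 -160.2]
 [ 597.4 -160.7]
 [ 568.1 -168. ]
 [ 597.3 -168.5]]
rack -y end [[ 567.3 -195.5]
 [ 596.9 -196. ]]
tray [[ 517.  -226.2]
 [ 646.6 -228.2]] [[521.4  31.4]
 [651.1  29.2]
 [518.9 -89.2]
 [648.8 -91.4]]
knob top [[585.6   5.4]] foot [[585.4   2.5]]
nose [[572.3 -20.4]
 [597.7 -20.9]]
```

The rack slots are consistent (spacing 24 mm, length 159.9 mm). Rack middle is about (583.8,-116.2), tray yaw about -0.96°. Moving on to the comb.

```bash
python3 -c "
from h import *
print(atz('scene',[(274,195),(325,310),(268,345),(195,375),(362,280)],[30,85,90,100,24]))
plan(528,226.5,150,72.9,12)"
```

```text
[[ 379.51948431  178.17756303   30.        ]
 [ 755.72796443  150.17366222   85.        ]
 [ 778.13953736    8.47181735   90.        ]
 [ 777.36758713 -145.75525533  100.        ]
 [ 700.28494183  275.4960148    24.        ]]
from [ 584.6 -142.   230.8] 88.89 t 1.78 |d| 0.03217141588429082
[{"linear":[0.031, -0.005, 0.007],"yaw":1.3}, {"linear":[0.03, -0.006, 0.007],"yaw":1.3}, {"linear":[0.03, -0.007, 0.007],"yaw":1.3}, {"linear":[0.03, -0.007, 0.007],"yaw":1.3}, {"linear":[0.03, -0.008, 0.007],"yaw":1.3}, {"linear":[0.03, -0.009, 0.007],"yaw":1.4}, {"linear":[0.03, -0.009, 0.006],"yaw":1.3}, {"linear":[0.029, -0.01, 0.007],"yaw":1.4}]
[{"linear":[0.029, -0.011, 0.006],"yaw":1.3}, {"linear":[0.029, -0.012, 0.007],"yaw":1.4}, {"linear":[0.029, -0.012, 0.006],"yaw":1.3}, {"linear":[0.028, -0.013, 0.007],"yaw":1.4}]
```

carry_out:
  series:
    - {"linear": [0.031,-0.005,0.007],"yaw": 1.3}
    - {"linear": [0.03,-0.006,0.007],"yaw": 1.3}
    - {"linear": [0.03,-0.007,0.007],"yaw": 1.3}
    - {"linear": [0.03,-0.007,0.007],"yaw": 1.3}
    - {"linear": [0.03,-0.008,0.007],"yaw": 1.3}
    - {"linear": [0.03,-0.009,0.007],"yaw": 1.4}
    - {"linear": [0.03,-0.009,0.006],"yaw": 1.3}
    - {"linear": [0.029,-0.01,0.007],"yaw": 1.4}

```text
time: 2.45
position: [547.6, 103.6, 176.3]
tool_rot: [3.141, 0.001, 1.363]
wrist_force: [0.1, -0.2, 0.0]
opening: 0.998
```

carry_out:
  series:
    - {"linear": [0.029,-0.011,0.006],"yaw": 1.3}
    - {"linear": [0.029,-0.012,0.007],"yaw": 1.4}
    - {"linear": [0.029,-0.012,0.006],"yaw": 1.3}
    - {"linear": [0.028,-0.013,0.007],"yaw": 1.4}
    - {"linear": [0,0,0],"yaw": 0}
    - {"linear": [0,0,0],"yaw": 0}
    - {"linear": [0,0,0],"yaw": 0}
    - {"linear": [0,0,0],"yaw": 0}

```text
time: 3.12
position: [529.2, 225.0, 150.3]
tool_rot: [3.141, 0.001, 1.271]
wrist_force: [1.0, 0.5, -0.6]
opening: 1.001
```

```bash
python3 - <<'E'
from h import *
np.set_printoptions(suppress=True,precision=4)
import pickle
s=status.state();ci=camera_info('wrist'); im=snap('wrist','w3.png'); pickle.dump(ci,open('w3.pkl','wb')); print(s['time'],s['position'],s['tool_rot'],s['joint_velocities'],s['joints'])
cv2.imwrite('pics/w3c.png',cv2.resize(im[50:440,200:430][:,:,::-1],None,fx=1.5,fy=1.5,interpolation=cv2.INTER_CUBIC))
E
```

```text
3.1167 [529.1702 224.9838 150.3258] [3.1406 0.0013 1.2706] [ 0.003  -0.0011 -0.0046 -0.0029 -0.0024 -0.001  -0.0027] [ 0.2021  0.3022 -0.7635  1.7238  0.2239  1.2052 -0.9197]
```

View pics/w3.png

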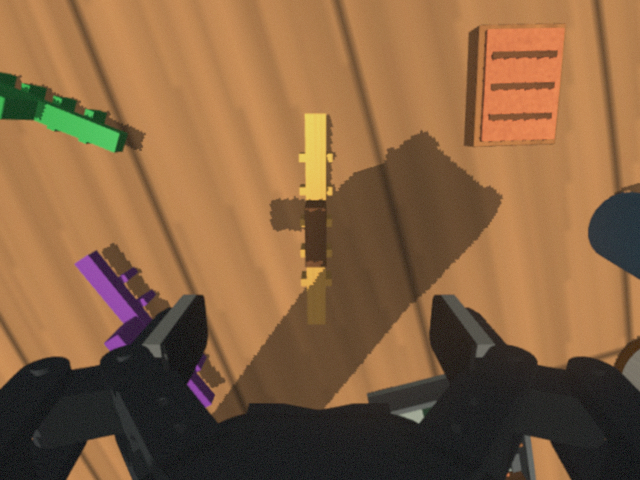

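```bash
python3 - <<'E'
import cv2
im=cv2.imread('pics/w3.png')
cv2.imwrite('pics/w3c.png',cv2.resize(im[105:335,270:360],None,fx=2.6,fy=2.6,interpolation=cv2.INTER_CUBIC))
cv2.imwrite('pics/w3d.png',cv2.resize(im[105:225,280:350],None,fx=5,fy=5,interpolation=cv2.INTER_CUBIC))
cv2.imwrite('pics/w3e.png',cv2.resize(im[215:335,280:350],None,fx=5,fy=5,interpolation=cv2.INTER_CUBIC))
E
```

```text
(no output)
```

View pics/w3d.png

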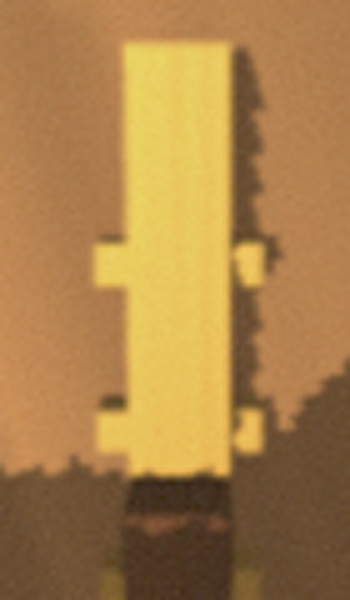

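View pics/w3e.png

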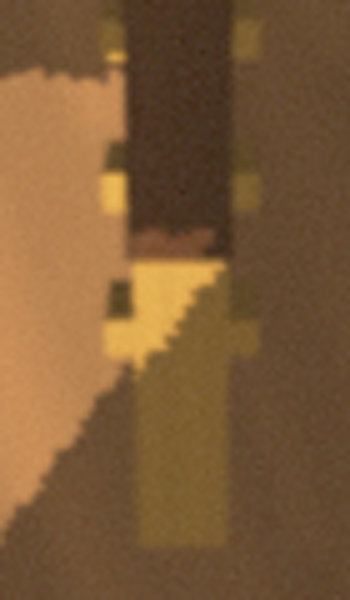

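```bash
python3 - <<'E'
from h import *
import pickle
np.set_printoptions(suppress=True,precision=2)
ci=pickle.load(open('w3.pkl','rb'))
d=lambda p:(np.array(p,float)+.5)/5-.5+np.array([280,105])
e=lambda p:(np.array(p,float)+.5)/5-.5+np.array([280,215])
f=lambda q,z: atz('wrist',q,z,ci)[:,:2]
A=f(d([(123,42),(231,42)]),30);B=f(e([(138,547),(229,547)]),30)
print(A,B,A.mean(0),B.mean(0),(A.mean(0)+B.mean(0))/2); v=A.mean(0)-B.mean(0); print(np.linalg.norm(v),np.degrees(np.arctan2(v[1],v[0])))
print(f(np.r_[d([(126,515),(230,515)]),e([(130,258),(230,258)])],60), f(np.r_[d([(126,515),(230,515)]),e([(130,258),(230,258)])],60).mean(0))
E
```

```text
[[542.31 302.49]
 [556.06 298.24]] [[496.94 153.01]
 [510.45 148.83]] [549.19 300.36] [503.69 150.92] [526.44 225.64]
156.21631357363074 73.0694638450453
[[526.   246.72]
 [538.49 242.86]
 [514.59 209.28]
 [527.13 205.4 ]] [526.55 226.06]
```

```bash
python3 -c "
from h import *
plan(526.5,225.8,28,73.05,6)"
```

```text
from [529.1 225.2 150.4] 72.8 t 3.17 |d| 0.021
[{"linear":[0.0, 0.0, 0.02],"yaw":0.0}, {"linear":[0.0, -0.001, 0.02],"yaw":0.0}, {"linear":[0.0, 0.0, 0.021],"yaw":-0.1}, {"linear":[0.0, -0.001, 0.02],"yaw":0.0}, {"linear":[0.0, 0.0, 0.021],"yaw":-0.1}, {"linear":[0.0, -0.001, 0.02],"yaw":0.0}]
```

carry_out:
  series:
    - {"linear": [0,0,0.02],"yaw": 0}
    - {"linear": [0,-0.001,0.02],"yaw": 0}
    - {"linear": [0,0,0.021],"yaw": -0.1}
    - {"linear": [0,-0.001,0.02],"yaw": 0}
    - {"linear": [0,0,0.021],"yaw": -0.1}
    - {"linear": [0,-0.001,0.02],"yaw": 0}
    - {"linear": [0,0,0],"yaw": 0}
    - {"linear": [0,0,0],"yaw": 0}

```text
time: 3.83
position: [525.1, 227.1, 27.8]
tool_rot: [-3.14, 0.002, 1.276]
wrist_force: [-0.5, 0.1, 0.5]
opening: 1.003
```

carry_out:
  series:
    - {"linear": [0,0,0],"yaw": 0}
    - {"linear": [0,0,0],"yaw": 0}
    - {"linear": [0,0,0],"yaw": 0}
    - {"linear": [0,0,0],"yaw": 0}
    - {"linear": [0,0,0],"yaw": 0}
    - {"linear": [0,0,0],"yaw": 0}
    - {"linear": [0,0,0],"yaw": 0}
    - {"linear": [0,0,0],"yaw": 0}
  gripper: 0
  squeeze: 60

```text
time: 4.5
position: [525.5, 228.7, 28.6]
tool_rot: [3.141, -0.0, 1.278]
wrist_force: [-0.4, -0.6, 1.9]
opening: 0.155
```

carry_out:
  series:
    - {"linear": [0,0,-0.015],"yaw": 0}
    - {"linear": [0,0,-0.025],"yaw": 0}
    - {"linear": [0,0,-0.03],"yaw": 0}
    - {"linear": [0,0,-0.03],"yaw": 0}
    - {"linear": [0,0,-0.02],"yaw": 0}
    - {"linear": [0,0,0],"yaw": 0}
    - {"linear": [0,0,0],"yaw": 0}

```text
time: 5.08
position: [525.5, 228.8, 148.6]
tool_rot: [3.14, -0.0, 1.278]
wrist_force: [-0.7, 0.0, -2.8]
opening: 0.152
```

```bash
python3 -c "
from h import *
import pickle
s=status.state();ci=camera_info('wrist'); im=snap('wrist','w4.png'); pickle.dump((s,ci),open('w4.pkl','wb')); print(s['position'],s['tool_rot'],s['wrist_force'],s['opening'])
plan(584,-118,150,89.04,16)
cv2.imwrite('pics/w4c.png',cv2.resize(im[50:350,190:430][:,:,::-1],None,fx=2,fy=2,interpolation=cv2.INTER_CUBIC))
"
```

```text
[525.46165794 228.78877679 148.60018024] [ 3.14034390e+00 -3.94532464e-04  1.27807240e+00] [-0.70786267  0.04514369 -2.79881358] 0.15227292637338433
from [524.5 228.2 147.1] 73.23 t 5.13 |d| 0.022472205054244233
[{"linear":[-0.02, 0.01, 0.0],"yaw":-1.0}, {"linear":[-0.02, 0.009, 0.0],"yaw":-1.0}, {"linear":[-0.02, 0.009, 0.0],"yaw":-1.0}, {"linear":[-0.02, 0.009, 0.0],"yaw":-1.0}, {"linear":[-0.02, 0.008, 0.0],"yaw":-1.0}, {"linear":[-0.02, 0.008, 0.0],"yaw":-1.0}, {"linear":[-0.021, 0.008, 0.0],"yaw":-1.0}, {"linear":[-0.021, 0.007, 0.0],"yaw":-1.0}]
[{"linear":[-0.021, 0.007, 0.0],"yaw":-1.0}, {"linear":[-0.021, 0.007, 0.0],"yaw":-1.0}, {"linear":[-0.021, 0.006, 0.0],"yaw":-1.0}, {"linear":[-0.021, 0.006, -0.001],"yaw":-1.0}, {"linear":[-0.021, 0.006, 0.0],"yaw":-1.0}, {"linear":[-0.021, 0.005, -0.001],"yaw":-0.9}, {"linear":[-0.021, 0.005, 0.0],"yaw":-1.0}, {"linear":[-0.022, 0.004, -0.001],"yaw":-0.9}]
```

View pics/w4.png

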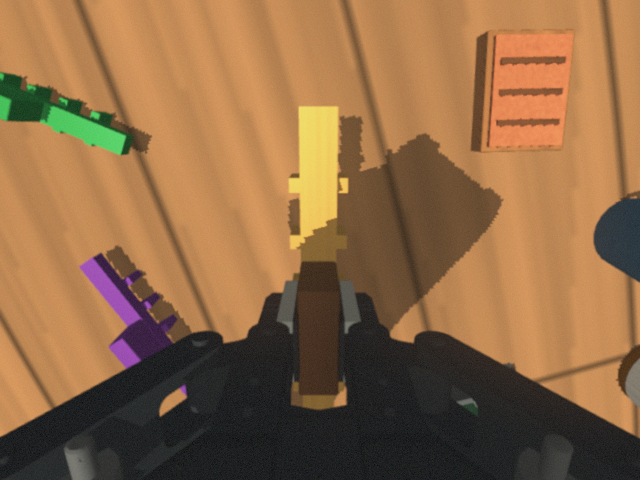

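carry_out:
  series:
    - {"linear": [-0.02,0.01,0],"yaw": -1}
    - {"linear": [-0.02,0.009,0],"yaw": -1}
    - {"linear": [-0.02,0.009,0],"yaw": -1}
    - {"linear": [-0.02,0.009,0],"yaw": -1}
    - {"linear": [-0.02,0.008,0],"yaw": -1}
    - {"linear": [-0.02,0.008,0],"yaw": -1}
    - {"linear": [-0.021,0.008,0],"yaw": -1}
    - {"linear": [-0.021,0.007,0],"yaw": -1}

```text
time: 5.8
position: [552.7, 53.9, 145.7]
tool_rot: [-3.137, 0.001, 1.419]
wrist_force: [0.3, 0.0, -1.3]
opening: 0.152
```

carry_out:
  series:
    - {"linear": [-0.021,0.007,0],"yaw": -1}
    - {"linear": [-0.021,0.007,0],"yaw": -1}
    - {"linear": [-0.021,0.006,0],"yaw": -1}
    - {"linear": [-0.021,0.006,-0.001],"yaw": -1}
    - {"linear": [-0.021,0.006,0],"yaw": -1}
    - {"linear": [-0.021,0.005,-0.001],"yaw": -0.9}
    - {"linear": [-0.021,0.005,0],"yaw": -1}
    - {"linear": [-0.022,0.004,-0.001],"yaw": -0.9}

```text
time: 6.47
position: [582.9, -118.1, 148.3]
tool_rot: [-3.137, -0.001, 1.555]
wrist_force: [0.9, -0.7, -2.4]
opening: 0.156
```

carry_out:
  series:
    - {"linear": [0,0,0],"yaw": 0}
    - {"linear": [0,0,0.015],"yaw": 0}
    - {"linear": [0,0,0.02],"yaw": 0}
    - {"linear": [0,0,0.015],"yaw": 0}
    - {"linear": [0,0,0.01],"yaw": 0}
    - {"linear": [0,0,0],"yaw": 0}
    - {"linear": [0,0,0],"yaw": 0}
    - {"linear": [0,0,0],"yaw": 0}

```text
time: 7.13
position: [584.8, -117.2, 91.6]
tool_rot: [3.141, -0.0, 1.554]
wrist_force: [0.1, 0.8, -1.8]
opening: 0.151
```

```bash
python3 -c "
from h import *
import pickle
for i in range(3):
  s=status.state();ci=camera_info('wrist'); im=snap('wrist','w5.png');  print(s['time'],s['position'],s['tool_rot'],s['wrist_force'],s['opening'])
pickle.dump((s,ci),open('w5.pkl','wb'));
cv2.imwrite('pics/w5c.png',cv2.resize(im[0:300,230:410][:,:,::-1],None,fx=2,fy=2,interpolation=cv2.INTER_CUBIC))
snap('side','s5.png');snap('scene','sc5.png')
"
```

```text
7.1333 [ 584.84666201 -117.22818308   91.62724415] [ 3.14106929e+00 -1.68142292e-05  1.55419845e+00] [ 0.12635312  0.77342378 -1.77409629] 0.15090025254181114
7.1833 [ 585.15196628 -117.36153298   92.12786022] [3.14022104e+00 3.12455242e-04 1.55404620e+00] [-0.28364808  0.30157854 -1.65185738] 0.15560818852771055
7.2333 [ 585.24142916 -117.4413585    92.32257311] [3.13991460e+00 5.18239479e-04 1.55394125e+00] [-0.07243841  0.48458779 -1.97089343] 0.15254366593493005
```

View pics/w5.png

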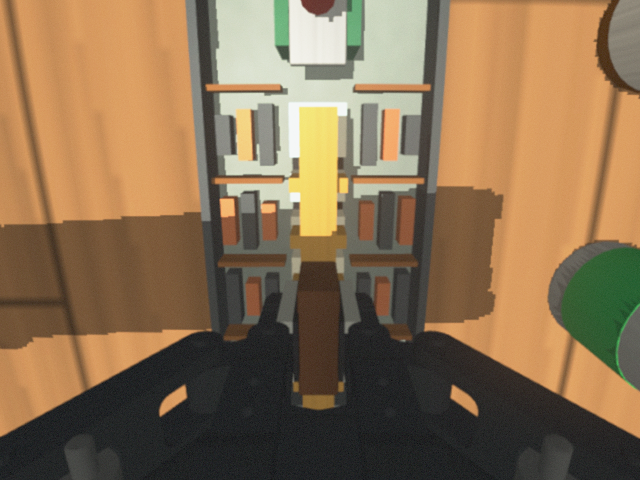

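View pics/w5c.png

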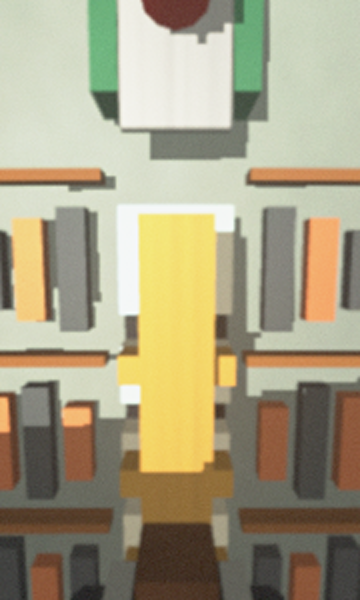

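```bash
python3 -c "
import cv2
im=cv2.imread('pics/w5.png')
cv2.imwrite('pics/w5d.png',cv2.resize(im[95:215,280:360],None,fx=5,fy=5,interpolation=cv2.INTER_CUBIC))
cv2.imwrite('pics/w5e.png',cv2.resize(im[170:290,280:360],None,fx=5,fy=5,interpolation=cv2.INTER_CUBIC))
im=cv2.imread('pics/w4.png')
cv2.imwrite('pics/w4d.png',cv2.resize(im[95:265,280:360],None,fx=3.5,fy=3.5,interpolation=cv2.INTER_CUBIC))
im=cv2.imread('pics/s5.png')
cv2.imwrite('pics/s5c.png',cv2.resize(im[120:240,310:450],None,fx=5,fy=5,interpolation=cv2.INTER_CUBIC))
"
```

```text
(no output)
```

View pics/w5d.png

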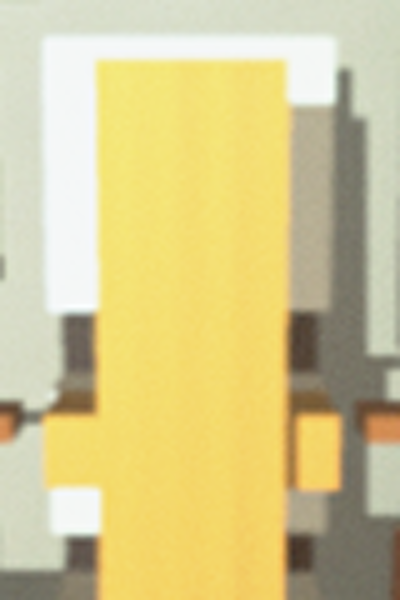

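View pics/s5c.png

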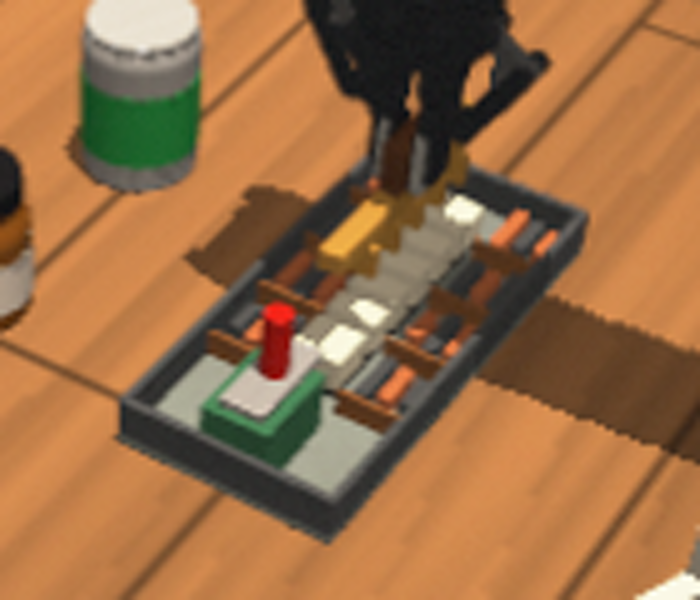

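View pics/w5e.png

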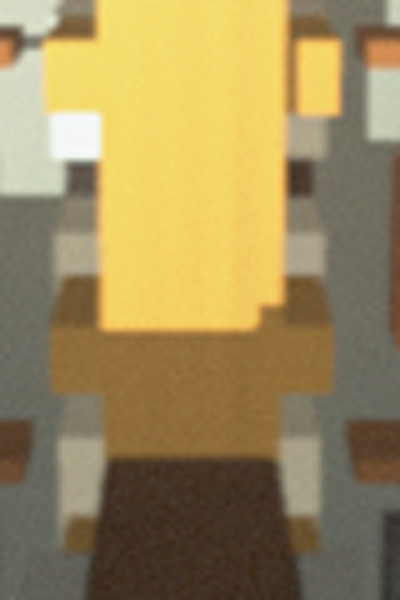

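View pics/w4d.png

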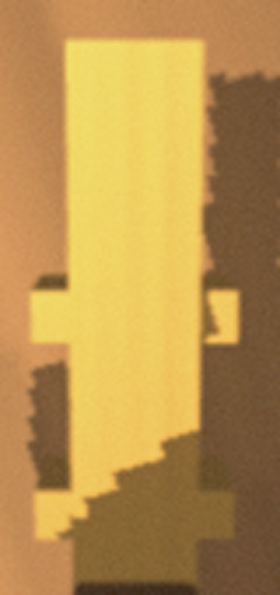

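```bash
python3 - <<'E'
from h import *
import pickle
np.set_printoptions(suppress=True,precision=2)
s,ci=pickle.load(open('w5.pkl','rb'))
print(s['position'])
d=lambda p:(np.array(p,float)+.5)/5-.5+np.array([280,95])
e=lambda p:(np.array(p,float)+.5)/5-.5+np.array([280,170])
f=lambda q,z: atz('wrist',q,z,ci)[:,:2]
Z=92.2
print('rack end',f(d([(42,37),(336,37)]),30), 'slot1 +y',f(d([(62,312),(320,312)]),30))
print('slot2',f(e([(60,162),(320,162),(60,232),(320,232)]),30))
print('spine end',f(d([(96,60),(288,60)]),Z+1.7))
print('tooth48 top',f(d([(45,412),(341,412),(45,490),(341,490)]),Z-10.3),'tip',f(d([(60,388),(290,388)]),Z-28.3))
print('tooth24 top',f(e([(50,327),(333,327),(50,392),(333,392)]),Z-10.3),'tip',f(e([(62,278),(323,278)]),Z-28.3))
s4,c4=pickle.load(open('w4.pkl','rb'))
g=lambda p:(np.array(p,float)+.5)/3.5-.5+np.array([280,95])
E=atz('wrist',g([(65,40),(204,40)]),148.5+1.7,c4)[:,:2].mean(0); print('w4 spine end rel',E-s4['position'][:2]); a=s4['tool_rot'][2]; print(np.array([[np.cos(a),np.sin(a)],[np.sin(a),-np.cos(a)]]).T@(E-s4['position'][:2]))
E
```

```text
[ 585.24 -117.44   92.32]
rack end [[569.71 -35.71]
 [600.04 -36.2 ]] slot1 +y [[570.84 -63.72]
 [598.39 -64.18]]
slot2 [[569.79 -88.09]
 [598.41 -88.56]
 [569.51 -95.97]
 [598.42 -96.46]]
spine end [[578.2  -41.75]
 [591.86 -41.98]]
tooth48 top [[572.73 -68.14]
 [596.64 -68.54]
 [572.49 -74.49]
 [596.67 -74.89]] tip [[572.74 -68.16]
 [593.44 -68.51]]
tooth24 top [[572.25 -92.47]
 [596.07 -92.87]
 [572.04 -98.2 ]
 [596.09 -98.61]] tip [[572.07 -92.75]
 [596.45 -93.15]]
w4 spine end rel [20.62 72.5 ]
[75.36 -1.18]
```

The comb sits 3.45 mm to -y of the rack in the same image; x and yaw agree within 0.3 mm and 0.1°. Correcting, then descending part way.

carry_out:
  series:
    - {"linear": [0.0035,0,0],"yaw": 0}
    - {"linear": [0,0,0.008],"yaw": 0}
    - {"linear": [0,0,0.008],"yaw": 0}
    - {"linear": [0,0,0.006],"yaw": 0}
    - {"linear": [0,0,0],"yaw": 0}
    - {"linear": [0,0,0],"yaw": 0}
    - {"linear": [0,0,0],"yaw": 0}
    - {"linear": [0,0,0],"yaw": 0}

```text
time: 8.05
position: [584.8, -114.0, 69.5]
tool_rot: [3.141, 0.0, 1.554]
wrist_force: [-0.5, 1.0, -1.8]
opening: 0.153
```

```bash
python3 -c "
from h import *
import pickle
for i in range(2):
  s=status.state();ci=camera_info('wrist'); im=snap('wrist','w6.png');  print(s['time'],s['position'],s['tool_rot'],s['wrist_force'],s['opening'])
pickle.dump((s,ci),open('w6.pkl','wb'));
im=im[:,:,::-1]
cv2.imwrite('pics/w6d.png',cv2.resize(im[85:205,280:360],None,fx=5,fy=5,interpolation=cv2.INTER_CUBIC))
cv2.imwrite('pics/w6e.png',cv2.resize(im[170:290,280:360],None,fx=5,fy=5,interpolation=cv2.INTER_CUBIC))
"
```

```text
8.05 [ 584.82322401 -114.01203459   69.54844076] [3.14108713e+00 1.16356568e-04 1.55383453e+00] [-0.46091254  0.96647011 -1.76728037] 0.15347433253382964
8.1 [ 584.84937208 -114.01526334   69.63226105] [3.14093259e+00 1.98130828e-04 1.55382782e+00] [ 0.04330542  0.30738062 -2.51982916] 0.1534588316609075
```

View pics/w6d.png

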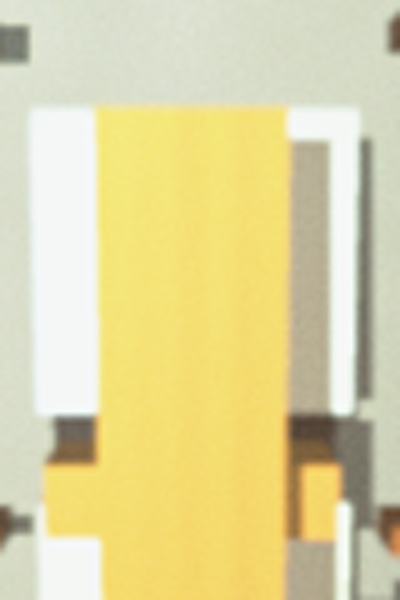

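View pics/w6e.png

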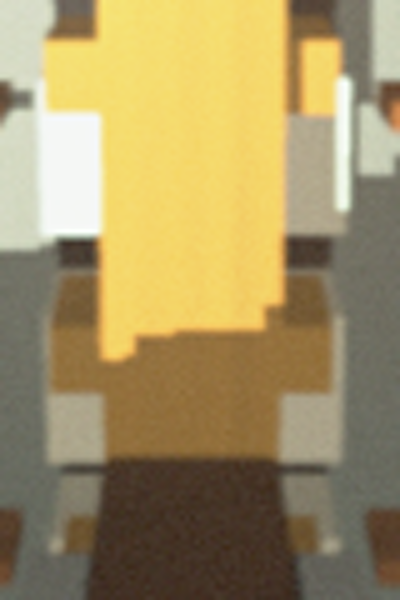

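```bash
python3 - <<'E'
from h import *
import pickle
np.set_printoptions(suppress=True,precision=2)
s,ci=pickle.load(open('w6.pkl','rb'))
d=lambda p:(np.array(p,float)+.5)/5-.5+np.array([280,85])
e=lambda p:(np.array(p,float)+.5)/5-.5+np.array([280,170])
f=lambda q,z: atz('wrist',q,z,ci)[:,:2]
Z=69.6
print('rack end',f(d([(30,107),(358,107)]),30), 'slot1 +y',f(d([(40,413),(352,413)]),30))
print('slot2 +y',f(e([(40,237),(345,237)]),30),'slot3 +y',f(e([(60,464),(340,464)]),30))
print('spine end',f(d([(96,107),(288,107)]),Z+1.7))
print('tooth48 top',f(d([(45,463),(341,463),(45,537),(341,537)]),Z-10.3),'tip',f(d([(55,440),(290,440)]),Z-28.3))
print('tooth24 top',f(e([(50,327),(333,327),(50,392),(333,392)]),Z-10.3),'tip',f(e([(62,278),(323,278)]),Z-28.3))
E
```

```text
rack end [[569.77 -35.58]
 [599.94 -36.07]] slot1 +y [[569.68 -63.52]
 [599.5  -64.01]]
slot2 +y [[568.76 -87.92]
 [598.94 -88.42]] slot3 +y [[ 569.89 -111.75]
 [ 598.56 -112.23]]
spine end [[577.81 -38.14]
 [591.47 -38.36]]
tooth48 top [[572.32 -64.79]
 [596.23 -65.19]
 [572.1  -70.81]
 [596.25 -71.21]] tip [[571.86 -64.9 ]
 [593.01 -65.25]]
tooth24 top [[571.84 -89.03]
 [595.65 -89.42]
 [571.63 -94.76]
 [595.68 -95.16]] tip [[571.64 -89.3 ]
 [596.01 -89.71]]
```

Aligned within about 0.2 mm. Descending gently, watching the force.

carry_out:
  series:
    - {"linear": [0,0,0.003],"yaw": 0}
    - {"linear": [0,0,0.003],"yaw": 0}
    - {"linear": [0,0,0.002],"yaw": 0}
    - {"linear": [0,0,0.001],"yaw": 0}
    - {"linear": [0,0,0],"yaw": 0}
    - {"linear": [0,0,0],"yaw": 0}

```text
time: 8.65
position: [584.5, -113.9, 60.2]
tool_rot: [-3.141, -0.0, 1.554]
wrist_force: [0.0, -0.1, -2.5]
opening: 0.156
```

carry_out:
  series:
    - {"linear": [0,0,0.001],"yaw": 0}
    - {"linear": [0,0,0.001],"yaw": 0}
    - {"linear": [0,0,0],"yaw": 0}

```text
time: 8.9
position: [584.4, -114.0, 58.1]
tool_rot: [-3.141, 0.0, 1.554]
wrist_force: [-1.1, -0.6, -0.8]
opening: 0.151
```

carry_out:
  series:
    - {"linear": [0,0,0.001],"yaw": 0}
    - {"linear": [0,0,0.0005],"yaw": 0}
    - {"linear": [0,0,0],"yaw": 0}

```text
time: 9.15
position: [584.4, -114.0, 56.6]
tool_rot: [-3.141, 0.0, 1.554]
wrist_force: [-0.5, 0.3, -1.8]
opening: 0.156
```

carry_out:
  series:
    - {"linear": [0,0,0.001],"yaw": 0}
    - {"linear": [0,0,0],"yaw": 0}

```text
time: 9.32
position: [584.4, -114.0, 55.6]
tool_rot: [-3.141, 0.0, 1.554]
wrist_force: [0.3, -1.1, -2.3]
opening: 0.154
```

carry_out:
  series:
    - {"linear": [0,0,0.001],"yaw": 0}
    - {"linear": [0,0,0.001],"yaw": 0}
    - {"linear": [0,0,0],"yaw": 0}

```text
time: 9.57
position: [584.4, -113.9, 53.5]
tool_rot: [-3.141, 0.0, 1.554]
wrist_force: [-0.5, 0.1, -1.7]
opening: 0.154
```

carry_out:
  series:
    - {"linear": [0,0,0.001],"yaw": 0}
    - {"linear": [0,0,0.001],"yaw": 0}
    - {"linear": [0,0,0],"yaw": 0}

```text
time: 9.82
position: [584.4, -113.9, 51.5]
tool_rot: [-3.141, -0.0, 1.554]
wrist_force: [0.1, 0.3, -1.3]
opening: 0.15
```

carry_out:
  series:
    - {"linear": [0,0,0.001],"yaw": 0}
    - {"linear": [0,0,0.001],"yaw": 0}
    - {"linear": [0,0,0.001],"yaw": 0}
    - {"linear": [0,0,0],"yaw": 0}

```text
time: 10.15
position: [584.3, -114.0, 48.5]
tool_rot: [-3.141, -0.0, 1.554]
wrist_force: [0.4, 0.4, -2.0]
opening: 0.154
```

carry_out:
  series:
    - {"linear": [0,0,0.001],"yaw": 0}
    - {"linear": [0,0,0.001],"yaw": 0}
    - {"linear": [0,0,0.001],"yaw": 0}
    - {"linear": [0,0,0],"yaw": 0}

```text
time: 10.48
position: [584.4, -113.9, 45.5]
tool_rot: [-3.141, -0.0, 1.554]
wrist_force: [-1.1, -0.6, -2.3]
opening: 0.152
```

Sliding freely in the slots; the home position should be near TCP z ≈ 40.5.

carry_out:
  series:
    - {"linear": [0,0,0.001],"yaw": 0}
    - {"linear": [0,0,0.001],"yaw": 0}
    - {"linear": [0,0,0.001],"yaw": 0}
    - {"linear": [0,0,0],"yaw": 0}

```text
time: 10.82
position: [584.4, -113.9, 42.5]
tool_rot: [-3.141, -0.0, 1.554]
wrist_force: [0.1, 0.1, -1.3]
opening: 0.152
```

carry_out:
  series:
    - {"linear": [0,0,0.001],"yaw": 0}
    - {"linear": [0,0,0],"yaw": 0}

```text
time: 10.98
position: [584.4, -114.0, 41.6]
tool_rot: [-3.141, 0.0, 1.554]
wrist_force: [-0.4, -0.3, -1.8]
opening: 0.153
```

carry_out:
  series:
    - {"linear": [0,0,0.0005],"yaw": 0}
    - {"linear": [0,0,0],"yaw": 0}

```text
time: 11.15
position: [584.5, -113.9, 41.2]
tool_rot: [-3.141, 0.0, 1.554]
wrist_force: [0.2, 0.0, -1.7]
opening: 0.153
```

carry_out:
  series:
    - {"linear": [0,0,0.0005],"yaw": 0}
    - {"linear": [0,0,0],"yaw": 0}

```text
time: 11.32
position: [584.5, -114.0, 40.7]
tool_rot: [-3.141, 0.0, 1.554]
wrist_force: [-0.4, -0.5, -1.4]
opening: 0.155
```

carry_out:
  series:
    - {"linear": [0,0,0.0005],"yaw": 0}
    - {"linear": [0,0,0],"yaw": 0}

```text
time: 11.48
position: [584.6, -114.0, 40.6]
tool_rot: [3.142, 0.0, 1.554]
wrist_force: [-1.9, 1.2, 0.8]
opening: 0.151
```

carry_out:
  series:
    - {"linear": [0,0,0.0003],"yaw": 0}
    - {"linear": [0,0,0],"yaw": 0}

```text
time: 11.65
position: [584.6, -114.0, 40.6]
tool_rot: [-3.142, 0.0, 1.554]
wrist_force: [-3.1, 1.0, 4.5]
opening: 0.153
```

```bash
python3 -c "
from h import *
im=snap('side','s7.png');print(status.state()['wrist_force'])
w=snap('wrist','w7.png')
a=cv2.resize(im[140:220,330:430][:,:,::-1],None,fx=5,fy=5,interpolation=cv2.INTER_CUBIC)
cv2.imwrite('pics/s7c.png',a)
cv2.imwrite('pics/w7c.png',cv2.resize(w[80:300,260:380][:,:,::-1],None,fx=2.7,fy=2.7,interpolation=cv2.INTER_CUBIC))
"
```

```text
[-3.24686862  0.40819039  5.98588457]
```

View pics/s7c.png

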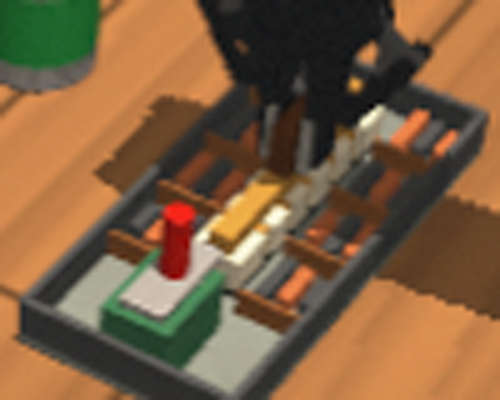

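View pics/w7c.png

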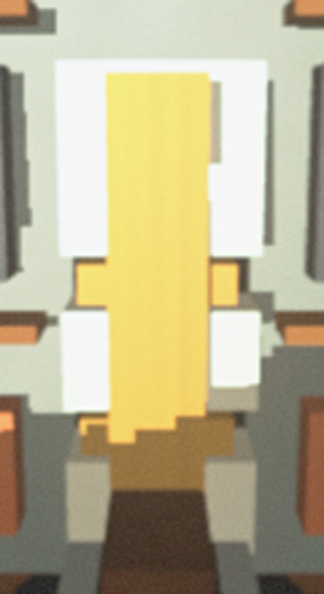

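Seated: tooth tops are flush in the slots and contact is about 8 N. Releasing and lifting.

carry_out:
  series:
    - {"linear": [0,0,0],"yaw": 0}
    - {"linear": [0,0,0],"yaw": 0}
    - {"linear": [0,0,0],"yaw": 0}
    - {"linear": [0,0,0],"yaw": 0}
    - {"linear": [0,0,0],"yaw": 0}
  gripper: 0.5

```text
time: 12.17
position: [584.6, -114.0, 39.8]
tool_rot: [3.142, 0.0, 1.554]
wrist_force: [-0.2, -0.6, 0.3]
opening: 0.497
```

carry_out:
  series:
    - {"linear": [0,0,-0.01],"yaw": 0}
    - {"linear": [0,0,-0.02],"yaw": 0}
    - {"linear": [0,0,-0.025],"yaw": 0}
    - {"linear": [0,0,-0.025],"yaw": 0}
    - {"linear": [0,0,-0.02],"yaw": 0}
    - {"linear": [0,0,0],"yaw": 0}
    - {"linear": [0,0,0],"yaw": 0}

```text
time: 12.75
position: [585.6, -114.1, 142.0]
tool_rot: [3.138, 0.001, 1.554]
wrist_force: [0.1, -0.6, -0.4]
opening: 0.505
```

```bash
python3 -c "
from h import *
import pickle
s=status.state();print(s['position'],s['tool_rot'],s['opening'],s['wrist_force'])
ci=camera_info('wrist');w=snap('wrist','w8.png');pickle.dump((s,ci),open('w8.pkl','wb'))
im=snap('side','s8.png')
cv2.imwrite('pics/s8c.png',cv2.resize(im[140:240,320:440][:,:,::-1],None,fx=5,fy=5,interpolation=cv2.INTER_CUBIC))
"
```

```text
[ 585.61601372 -114.05632404  142.01426179] [3.13824951e+00 1.19211790e-03 1.55391897e+00] 0.5047536888513283 [ 0.134596   -0.6256123  -0.39203237]
```

View pics/w8.png

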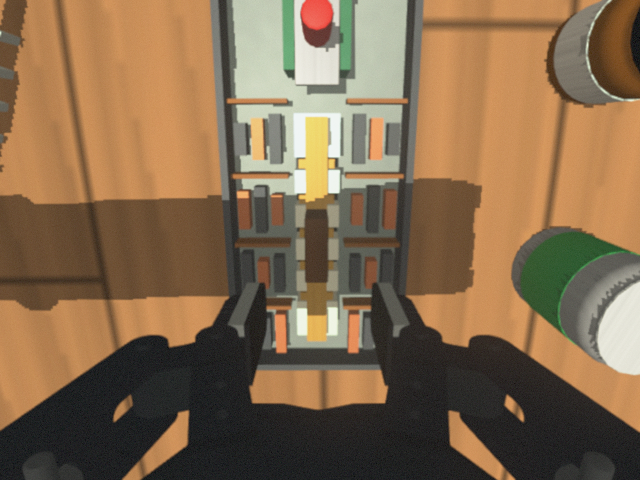

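View pics/s8c.png

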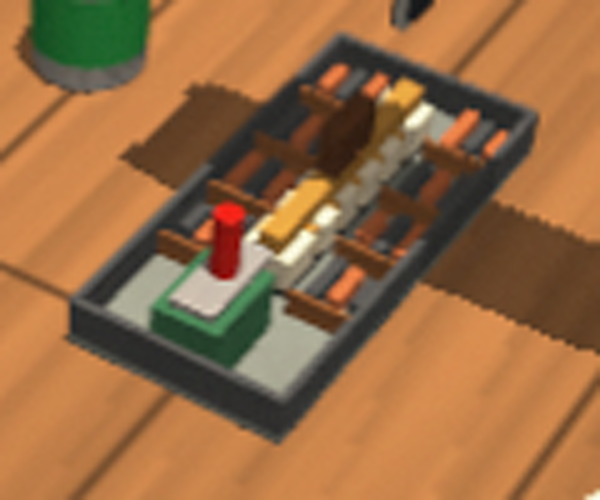

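```bash
python3 -c "
from h import *
import pickle
s,ci=pickle.load(open('w8.pkl','rb'))
print(atz('wrist',[(316.5,14)],93,ci))
plan(586,48,142,89.04,6)"
```

```text
[[585.56350802   5.23249015  93.        ]]
from [ 584.  -114.   139.5] 89.03 t 12.85 |d| 0.02703701166919155
[{"linear":[0.027, 0.0, 0.0],"yaw":0.0}, {"linear":[0.027, 0.0, -0.001],"yaw":0.0}, {"linear":[0.027, 0.0, 0.0],"yaw":0.0}, {"linear":[0.027, 0.0, -0.001],"yaw":0.0}, {"linear":[0.027, 0.0, 0.0],"yaw":0.0}, {"linear":[0.027, -0.001, -0.001],"yaw":0.0}]
```

carry_out:
  series:
    - {"linear": [0.027,0,0],"yaw": 0}
    - {"linear": [0.027,0,0],"yaw": 0}
    - {"linear": [0.027,0,0],"yaw": 0}
    - {"linear": [0.027,0,0],"yaw": 0}
    - {"linear": [0.027,0,0],"yaw": 0}
    - {"linear": [0.027,0.001,0],"yaw": 0}
    - {"linear": [0,0,0],"yaw": 0}
    - {"linear": [0,0,0],"yaw": 0}
  gripper: 0

```text
time: 13.52
position: [587.2, 50.5, 138.8]
tool_rot: [-3.139, -0.001, 1.558]
wrist_force: [-0.1, -0.6, -0.4]
opening: -0.003
```

```bash
python3 -c "
from h import *
s=status.state();print(s['position'],s['tool_rot'],s['opening'],s['wrist_force'])
w=snap('wrist','w9.png')
im=snap('side','s9.png')
cv2.imwrite('pics/s9c.png',cv2.resize(im[80:240,280:440][:,:,::-1],None,fx=3.5,fy=3.5,interpolation=cv2.INTER_CUBIC))
"
```

```text
[587.185522    50.4724045  138.77700206] [-3.13931935e+00 -7.36408052e-04  1.55843089e+00] -0.002686738550278503 [-0.12293175 -0.62407598 -0.44676709]
```

View pics/w9.png

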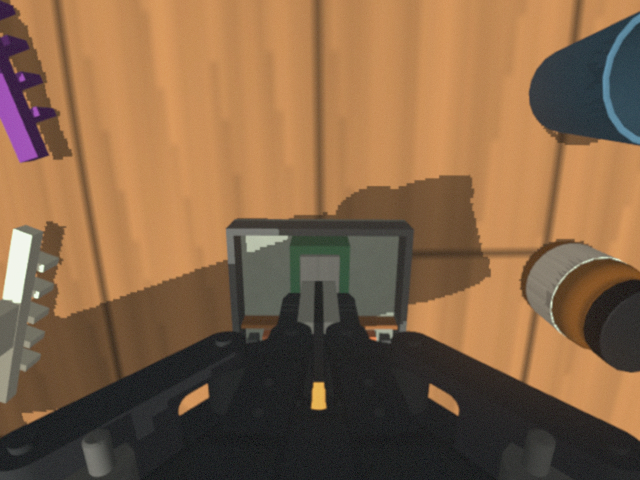

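View pics/s9c.png

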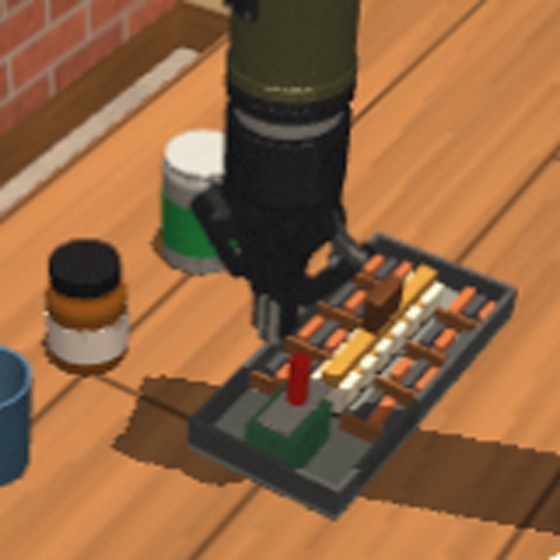

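carry_out:
  series:
    - {"linear": [0,0,0.02],"yaw": 0}
    - {"linear": [0,0,0.02],"yaw": 0}
    - {"linear": [0,0,0.02],"yaw": 0}
    - {"linear": [0,0,0.01],"yaw": 0}
    - {"linear": [0,0,0.005],"yaw": 0}
    - {"linear": [0,0,0],"yaw": 0}
    - {"linear": [0,0,0],"yaw": 0}

```text
time: 14.2
position: [588.8, 47.6, 65.5]
tool_rot: [3.141, 0.0, 1.553]
wrist_force: [-0.2, 0.6, 0.2]
opening: -0.002
```

```bash
python3 -c "
from h import *
s=status.state();print(s['position'],s['tool_rot'],s['opening'],s['wrist_force'])
im=snap('side','s10.png')
cv2.imwrite('pics/s10c.png',cv2.resize(im[120:240,300:440][:,:,::-1],None,fx=5,fy=5,interpolation=cv2.INTER_CUBIC))
"
```

```text
[588.75662966  47.59739138  65.5192376 ] [3.14097357e+00 4.04042132e-05 1.55314199e+00] -0.0017859045953395633 [-0.1988511   0.59934285  0.15674296]
```

View pics/s10c.png

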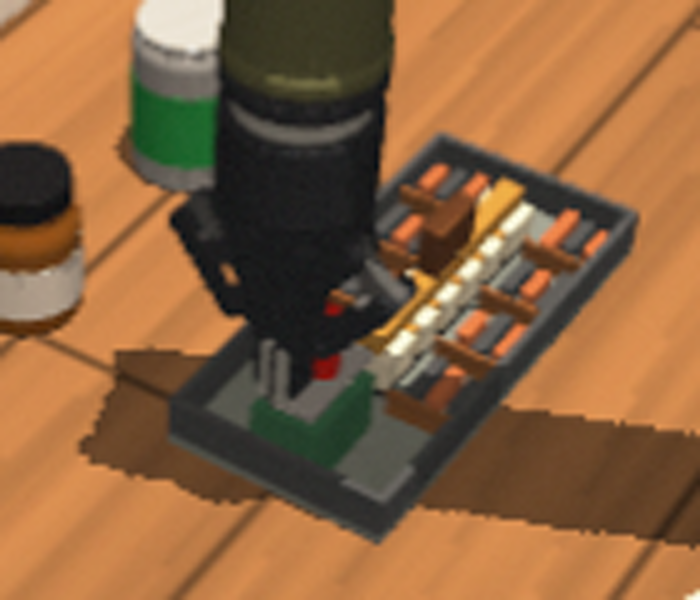

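carry_out:
  series:
    - {"linear": [-0.003,-0.002,0],"yaw": 0}
    - {"linear": [-0.003,0,0],"yaw": 0}
    - {"linear": [-0.003,0,0],"yaw": 0}
    - {"linear": [-0.003,0,0],"yaw": 0}
    - {"linear": [0,0,0],"yaw": 0}

```text
time: 14.67
position: [586.3, 34.7, 65.2]
tool_rot: [3.141, 0.001, 1.552]
wrist_force: [-0.8, -0.7, -0.0]
opening: -0.001
```

carry_out:
  series:
    - {"linear": [-0.002,0,0],"yaw": 0}
    - {"linear": [-0.002,0,0],"yaw": 0}
    - {"linear": [-0.002,0,0],"yaw": 0}
    - {"linear": [0,0,0],"yaw": 0}

```text
time: 15.0
position: [586.0, 29.4, 64.9]
tool_rot: [-3.141, 0.0, 1.553]
wrist_force: [-0.5, -0.4, 0.3]
opening: 0.004
```

carry_out:
  series:
    - {"linear": [-0.002,0,0],"yaw": 0}
    - {"linear": [-0.002,0,0],"yaw": 0}
    - {"linear": [-0.002,0,0],"yaw": 0}
    - {"linear": [0,0,0],"yaw": 0}

```text
time: 15.33
position: [585.8, 24.5, 65.0]
tool_rot: [3.142, -0.001, 1.554]
wrist_force: [-0.2, 1.0, -0.0]
opening: -0.003
```

carry_out:
  series:
    - {"linear": [-0.002,0,0],"yaw": 0}
    - {"linear": [-0.002,0,0],"yaw": 0}
    - {"linear": [-0.002,0,0],"yaw": 0}
    - {"linear": [0,0,0],"yaw": 0}

```text
time: 15.67
position: [585.7, 17.5, 65.0]
tool_rot: [-3.141, 0.0, 1.553]
wrist_force: [0.3, 2.0, 0.2]
opening: -0.001
```

carry_out:
  series:
    - {"linear": [-0.002,0,0],"yaw": 0}
    - {"linear": [-0.002,0,0],"yaw": 0}
    - {"linear": [-0.002,0,0],"yaw": 0}
    - {"linear": [0,0,0],"yaw": 0}

```text
time: 16.0
position: [585.6, 11.3, 65.0]
tool_rot: [-3.141, 0.001, 1.553]
wrist_force: [-0.7, 1.7, 0.1]
opening: 0.003
```

carry_out:
  series:
    - {"linear": [-0.002,0,0],"yaw": 0}
    - {"linear": [-0.002,0,0],"yaw": 0}
    - {"linear": [-0.002,0,0],"yaw": 0}
    - {"linear": [-0.002,0,0],"yaw": 0}
    - {"linear": [0,0,0],"yaw": 0}

```text
time: 16.42
position: [585.5, 3.3, 65.0]
tool_rot: [-3.141, 0.001, 1.553]
wrist_force: [-0.3, 0.3, 0.5]
opening: -0.001
```

```bash
python3 -c "
from h import *
s=status.state();print(s['position'],s['tool_rot'],s['opening'],s['wrist_force'])
im=snap('side','s11.png')
cv2.imwrite('pics/s11c.png',cv2.resize(im[120:240,300:440][:,:,::-1],None,fx=5,fy=5,interpolation=cv2.INTER_CUBIC))
"
```

```text
[585.50574882   3.27345384  64.97239436] [-3.14145001e+00  5.86186950e-04  1.55320096e+00] -0.0006793851754683738 [-0.3213303   0.30485298  0.46490405]
```

View pics/s11c.png

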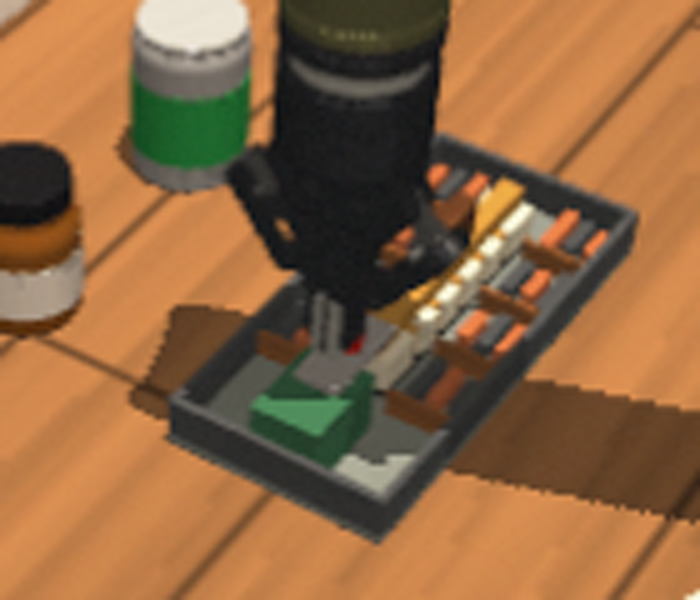

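The plate is sliding (the green block is uncovered behind it). Continuing to the stop.

carry_out:
  series:
    - {"linear": [-0.002,0,0],"yaw": 0}
    - {"linear": [-0.002,0,0],"yaw": 0}
    - {"linear": [-0.002,0,0],"yaw": 0}
    - {"linear": [0,0,0],"yaw": 0}

```text
time: 16.8
position: [585.4, -2.6, 65.0]
tool_rot: [-3.141, 0.0, 1.553]
wrist_force: [-0.0, 2.2, 0.1]
opening: 0.002
```

carry_out:
  series:
    - {"linear": [-0.002,0,0],"yaw": 0}
    - {"linear": [-0.002,0,0],"yaw": 0}
    - {"linear": [0,0,0],"yaw": 0}

```text
time: 17.05
position: [585.4, -6.6, 65.0]
tool_rot: [-3.142, 0.0, 1.553]
wrist_force: [-0.6, 1.8, 0.2]
opening: 0.003
```

carry_out:
  series:
    - {"linear": [-0.002,0,0],"yaw": 0}
    - {"linear": [-0.001,0,0],"yaw": 0}
    - {"linear": [0,0,0],"yaw": 0}

```text
time: 17.3
position: [585.3, -7.8, 65.0]
tool_rot: [3.142, -0.002, 1.554]
wrist_force: [0.5, 4.6, 0.6]
opening: -0.005
```

carry_out:
  series:
    - {"linear": [-0.001,0,0],"yaw": 0}
    - {"linear": [-0.001,0,0],"yaw": 0}
    - {"linear": [0,0,0],"yaw": 0}

```text
time: 17.55
position: [585.3, -7.8, 65.0]
tool_rot: [3.141, -0.004, 1.556]
wrist_force: [0.5, 8.7, -0.3]
opening: -0.001
```

Hard stop at y = -7.8 mm, as predicted for 38 mm of travel (-8). Backing off, lifting and checking.

carry_out:
  series:
    - {"linear": [0.004,0,0],"yaw": 0}
    - {"linear": [0.008,0,0],"yaw": 0}
    - {"linear": [0.01,0,0],"yaw": 0}
    - {"linear": [0,0,-0.02],"yaw": 0}
    - {"linear": [0,0,-0.03],"yaw": 0}
    - {"linear": [0,0,-0.03],"yaw": 0}
    - {"linear": [-0.02,0,-0.03],"yaw": 0}
    - {"linear": [-0.02,0,-0.02],"yaw": 0}

```text
time: 18.22
position: [586.0, -27.4, 198.4]
tool_rot: [3.138, 0.001, 1.558]
wrist_force: [1.8, 0.1, 0.2]
opening: -0.001
```

carry_out:
  series:
    - {"linear": [-0.03,0,-0.02],"yaw": 0}
    - {"linear": [-0.03,0,-0.02],"yaw": 0}
    - {"linear": [-0.02,0,0],"yaw": 0}
    - {"linear": [0,0,0],"yaw": 0}
    - {"linear": [0,0,0],"yaw": 0}
    - {"linear": [0,0,0],"yaw": 0}
    - {"linear": [0,0,0],"yaw": 0}

```text
time: 18.8
position: [583.5, -107.0, 234.6]
tool_rot: [-3.141, -0.001, 1.556]
wrist_force: [0.5, 0.7, -0.3]
opening: 0.001
```

```bash
python3 -c "
from h import *
import pickle
s=status.state();print(s['time'],s['position'],s['tool_rot'],s['opening'],s['wrist_force'])
ci=camera_info('wrist');w=snap('wrist','w12.png');pickle.dump((s,ci),open('w12.pkl','wb'))
im=snap('side','s12.png');snap('scene','sc12.png')
cv2.imwrite('pics/s12c.png',cv2.resize(im[120:240,300:440][:,:,::-1],None,fx=5,fy=5,interpolation=cv2.INTER_CUBIC))
"
```

```text
18.8 [ 583.46115694 -106.95388133  234.56305725] [-3.14076520e+00 -5.56355920e-04  1.55643866e+00] 0.0014431003130077223 [ 0.54224562  0.74035154 -0.26798007]
```

View pics/w12.png

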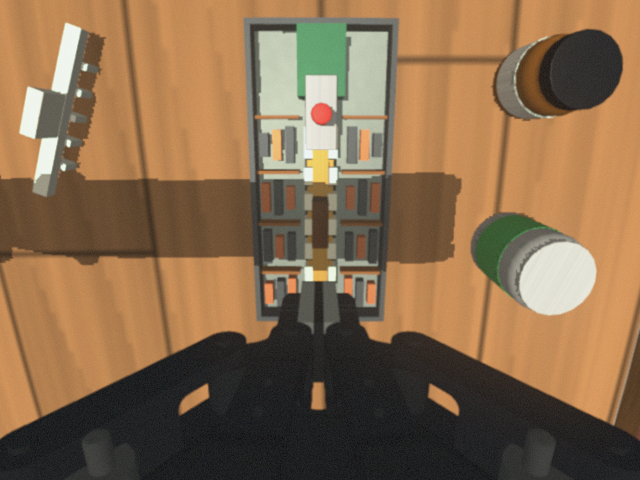

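View pics/s12c.png

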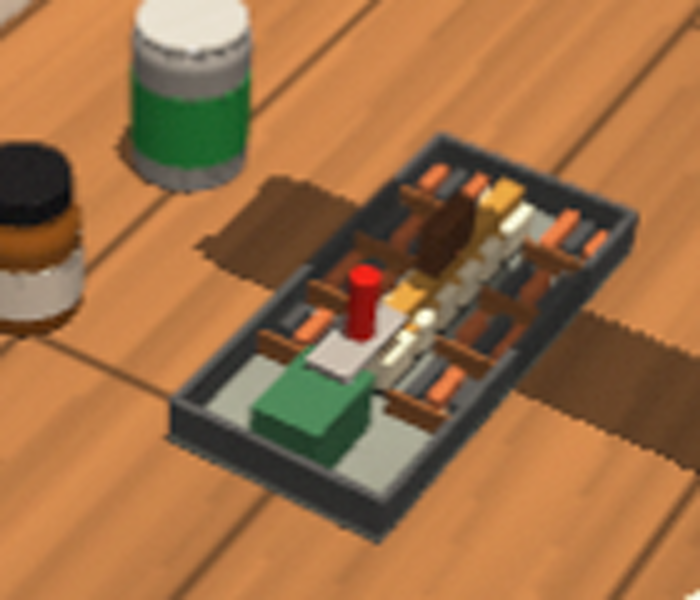

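View pics/sc12.png

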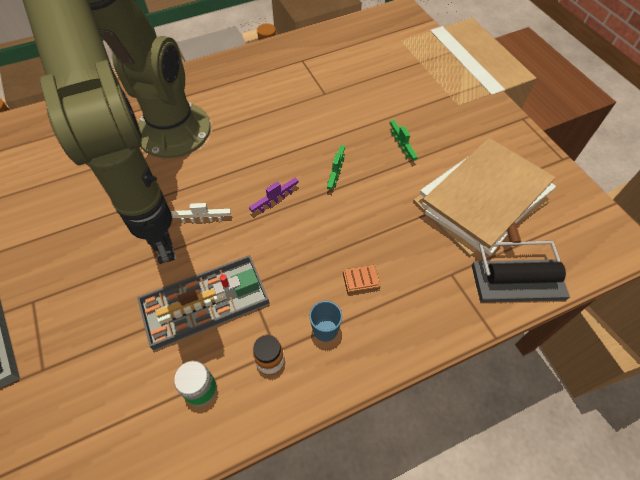

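```bash
python3 -c "
from h import *
import pickle
s,ci=pickle.load(open('w12.pkl','rb'))
print(atz('wrist',[(321.5,113.5)],93,ci), atz('wrist',[(320,197),(321,240)],72,ci).mean(0))
print(manip.hand_in())"
```

```text
[[585.39907002 -27.91601173  93.        ]] [ 583.76360693 -110.68262716   72.        ]
the job is handed in; nothing more can be done
None
```

The brass comb is fully home on the rack, the catch is across to its stop, and the job is handed in at about 19 s of the 61 s allowed. The hand-in reports no verdict.

- **Comb:** the brass comb with the dark-brown grip was the only one of the five that fitted the description. I lined it up with the rack by wrist camera, to about 0.2 mm along the slots. It went down without resistance until the spine met the rack, at TCP z = 40.6 mm against 40.5 predicted. The press I read there was about 8 N, well under 35 N. After release, the pictures show the teeth sunk in their slots.
- **Catch:** I pushed the knob with shut fingers at about 2 N until it hit the stop at TCP y = -7.8 mm (predicted -8), where the force rose to 8.7 N. I then backed off and lifted clear.
- **Last checks:** the plate covers the end of the comb. The jar, tin, cup and printing block look unmoved in the final scene picture. The arm was touching nothing, about 235 mm up with near-zero wrist force.

**Checks that disagreed:**
- The camera puts the knob's final place at y = -27.9 mm, against -27.2 expected for full travel. Its earlier reading of the open knob was about 6 mm off, probably because the knob was at the picture's edge. Camera-only travel is therefore about 33 mm, while the stop position and the tray geometry both give the full 38 mm.
- A rough last reading of the comb's middle, taken on the shadowed grip, was y ≈ -110.7 mm against about -116 measured just before seating. I trust the earlier value, because teeth seated in their slots cannot have shifted that far.

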